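Lock the rotor lid on a bench centrifuge

ROBOT

A 7-joint arm with a two-finger parallel gripper is mounted at the origin on the work surface. World frame = base frame: x ahead of the robot, y to its left, z up, the work surface at z = 0. Lengths are in m, angles in degrees, forces in N, time in s.
With the tool pointing down it reaches from about 0.425 to 0.875 m from the base axis. Payload 4.7 kg.
Tool frame: the origin (TCP) lies between the finger pads; the fingertips stand 8 mm ahead of it and the grasp point (between the pads) lies 11 mm behind it (env.tip_extent is the distance from the TCP to the fingertips, in m); z points along the fingers, y is the line along which they close (so a half turn about z gives the same grasp; the last joint's range is limited). The gripper opens to 87 mm and grips with 3 to 60 N. Pads are 19 mm wide; open, the fingers measure 117 mm over their backs; the gripper's body (75 mm by 190 mm) begins 51 mm behind the grasp point.
Start: joints at [0.808, 18.392, -4.016, 83.108, 1.295, 78.541, -3.26], TCP at [0.65, -0, 0.231] pointing down, gripper open.
Joint ranges: [-163.93, 163.93], [-17.29, 119.83], [-79.2, 71.16], [3.27, 140.29], [-89.18, 269.18], [5.43, 117.66], [-154.24, 154.24]. Speed limits (degrees/s): [147.25, 147.25, 180, 180, 180, 180, 180].

INTERFACE

Orientations are given as [roll, pitch, yaw] about the fixed x, y, z axes, in that order (R = Rz(yaw) Ry(pitch) Rx(roll)).
In Python, from cell import sensors, vision, workorder, env gives the robot as it stands.
- The arm moves only by the tool drive_tool, never from a script. Its argument "moves" is a list of rows, each an object of numbers: "x", "y", "z": the shift along the tool's x, y, z in mm; "rx", "ry", "rz": the turn, a rotation vector about the tool's x, y, z in rad; "fingers": the closure, from -1 (fully open) to 1 (shut). In form: [{"x": .., "y": .., "z": .., "rx": .., "ry": .., "rz": .., "fingers": ..}, ...]. A call has 1 to 20 rows; each row is the pose to reach, as a shift and turn from the pose commanded when the call began, along the tool's axes at that moment; what a row does not reach only later rows make up. A row lasts 1/8 s, in which the tool goes at most 62.5 mm and 10.7 degrees, less where a joint would pass 70% of its speed; a pose out of reach is approached as far as the arm can. A call with a gripper value outside its range is refused whole. The fingers move at their own pace and stop on an object; "force" is the grip in N (left out, the last holds). Time passes only in rows, so rows that repeat a pose let the fingers close. It gives the time, the measured TCP pose, the force, the opening and the grip force at its end, in the units of the state.
- sensors.get_obs(): the state, without advancing time (a new reading comes with each control period).
- vision.read_camera(name): name is "scene" or "side" or "wrist"; returns a dict with "image" (420x560x3 uint8, red, green, blue), "fx", "fy", "cx", "cy" (pixels), "R" (3x3) and "t" (3): a world point X has camera coordinates R X + t. Camera axes: x right, y down, z forward; pixel columns grow to the right and rows downward; lengths in m; the calibration is good to about 2 mm. A picture is of the moment at which its call begins. There is no depth.
- workorder.sign_off(): hands the job in; it is judged then, once.
The state is a dict: "time_s": time; "qpos": joint angles; "joint_velocities": joint speeds; "effort": joint torques, N m; "tool_pos": TCP position; "tool_rot": TCP orientation; "force": force on the tool from outside, world axes, zero at the start; "wrist_torque": the same for the moment, N m; "grip_width": finger opening in m; "grasp_force": force on a finger pad.
Only numpy, scipy, OpenCV 4.12 (cv2) and the standard library are available. Lean on these libraries where they do the work, as an engineer would, in place of code of your own. Each camera call takes 0.05 s, during which the arm holds its last target. There are 200 camera calls.

TASK

The centrifuge rotor is loaded and open. Take the rotor lid with the bar handle, lower it into the rotor with its three tabs down through the gaps between the lugs, and twist it clockwise until its ramps cam it down tight on the seal: turn by feel until it is firmly hand-tight, neither left loose nor forced on to the stop. Leave it locked and let go, without knocking the other things on the bench about.

Things in the scene. Friction and masses are not known exactly. Their poses are not given: they have to be found in the camera images.
- rotor_lid: Aluminium rotor lid, 0.1 to 0.17 kg, handle up on the bench: a flat disc 100 mm across, 7 mm thick, with three rim tabs and a grey upright bar handle. Origin: centre of its underside; z up, x along the bar and through one tab.
- lid_handle (a point): Point in the lid's bar handle, on its axis, 33 mm above the underside, where to grip. The bar is 52 mm long, 12 mm thick, 9 to 40 mm above the underside; at its foot a low round boss 34 mm across, 10 mm high. The point's x axis runs along the bar.
- lid_tab (a point): Middle of the ramp on top of the lid tab on the lid's +x side, 54 mm out. Tabs lie at lid directions 0, 120 and 240 degrees, each 44 degrees wide, out to 58 mm radius, flat below; the ramped top rises evenly from 2 mm thick at the clockwise (leading) end to 7 mm.
- centrifuge: White bench centrifuge, 226 mm wide, 130 mm high, fixed; round bowl 156 mm across. Its open cover stands behind the bowl (its +x side), 140 mm from the axis at the foot and leaning away, top 0.36 m up. Origin: on the bench under the rotor axis; the front with keys is its -x side.
- rotor: Dark rotor with 12 capped tubes in the centrifuge bowl; it does not turn. Origin: on its vertical axis, 66 mm above the bench; z up, x through one gap. Let in straight with its yaw equal to the rotor's (or 120 or 240 degrees on) the lid drops in with about 2 mm play. Lid underside above this origin: 52 mm on top of the lugs, 39.4 to 42 mm on the seal (wear unknown).
- rotor_mouth (a point): Centre of the rotor's mouth, on the axis level with the rim top, 52 mm above the rotor origin. The rim is 132 mm across outside, 119 mm inside. Below lies a soft rubber sealing ring 90 mm across that carries the lid and pushes back about 15 N per mm.
- rotor_gap (a point): Middle of one of the three gaps between the lugs, at the rim top, 56 mm out on the rotor's +x side. Gaps lie at rotor directions 0, 120 and 240 degrees, each 50 degrees wide. Lugs between them leave a free opening of 103 mm for the disc.
- rotor_lug (a point): Underside of one of the three steel lugs (70 degrees wide), 44.5 mm above the rotor origin. As the lid turns clockwise from above, its ramps meet the lugs after 10 to 37 degrees, depending on the seal, then press it down 0.12 mm per degree. Hand-tight: neither lifted nor leaned on it resists with 0.3 to 0.5 N m, clamped 7 to 20 N, and stays. Stop at 48 degrees: too far. Over 35 N: forced.
- spare_lid: Another rotor's screw lid, not to be used: smooth aluminium disc 124 mm across with a round grey knob 38 mm across, 37 mm high. Origin: centre of its underside.
- tube_rack: White tube rack, 210 x 75 x 38 mm (tubes to 46 mm). Origin: centre of its underside, long side along its x.
- grease_pot: Small pot of seal grease, 44 mm across, 34 mm high. Origin: centre of its underside.
- slide_box: White slide box, 84 x 36 x 23 mm. Origin: centre of its underside.
- beaker: Glass beaker, 68 mm across, 90 mm high. Origin: centre of its underside.
- mouse: Cream computer mouse, 104 x 60 x 32 mm. Origin: centre of its underside.
- cap_tray: White open tray, 120 x 90 x 30 mm. Origin: centre of its underside.
Not all that is in view belongs to the job. Leave any blue or purple look-alike of the rotor_lid alone.

How it is judged (in metres and radians):
On the way, in this order (a step that is already met when the one before it is completed fails the run):
1. the lid lies flat in the rotor, tabs down through the gaps (z of rotor_lid in the frame of rotor below 0.0435 m and horizontal distance between rotor_lid and rotor below 0.004 m and angle between rotor_lid's own z axis and vertical below 0.06 rad), for 0.1 s.
2. the lugs hold the lid down tight on the seal (contact force between rotor_lid and rotor above 7 N), for 0.2 s.
At the end, for the whole second after the job is handed in: The lid lies level (within 0.03 rad) and centred (4 mm) in the rotor, under the lugs, its underside no more than 42.5 mm above the rotor's origin, clamped by the lugs with 7 to 20 N, at rest (z of rotor_lid in the frame of rotor below 0.0425 m and horizontal distance between rotor_lid and rotor below 0.004 m and angle between rotor_lid's own z axis and vertical below 0.03 rad and contact force between rotor_lid and rotor between 7 and 20 N and linear speed of rotor_lid below 0.01 m/s); the robot touches nothing.
It fails at once if the lid is forced against the rotor or its lugs with more than 35 N (contact force between rotor_lid and rotor above 35 N).
It fails at once if another thing on the bench is pushed more than 20 mm (distance of any of spare_lid, tube_rack, grease_pot, slide_box, beaker, mouse, cap_tray from where it was at the start of the episode above 0.02 m).
It also fails if it takes over 58 s, if anything falls off the work surface, if the arm or the gripper's body presses on something with over 40 N, if the wrist force passes 120 N, or if a joint passes its speed limit or range.

## Working session

There is one attempt and no reset: what is moved stays moved. The work goes in short steps, Python scripts to look and compute and a tool call to move; the robot and the scene stay as the last step left them, time stands still between calls to the robot, and variables do not carry over. Pictures are saved under pics/ and viewed, at most 10 in all, crops included, and the job is handed in when it is done.

Besides the shell and the picture viewer there is one more tool, called as name(argument=value, ...) on one line, values as JSON. drive_tool: Moves the arm, as the interface text tells. Its arguments: {"type":"object","properties":{"moves":{"type":"array"},"force":{"type":"number"}},"required":["moves"]}

```bash
mkdir -p pics; ls
cat > h.py <<'E'
import numpy as np, cv2
from cell import sensors, vision, workorder, env
def cam(n):
    c=vision.read_camera(n); c['R']=np.array(c['R']); c['t']=np.array(c['t']); c['bgr']=cv2.cvtColor(np.array(c['image']),cv2.COLOR_RGB2BGR); return c
def ray(c,uv):
    o=-c['R'].T@c['t']; d=c['R'].T@np.array([(uv[0]-c['cx'])/c['fx'],(uv[1]-c['cy'])/c['fy'],1]); return o,d/np.linalg.norm(d)
def onz(c,uv,z):
    o,d=ray(c,uv); return o+d*(z-o[2])/d[2]
def proj(c,X):
    p=c['R']@np.array(X)+c['t']; return np.array([c['fx']*p[0]/p[2]+c['cx'],c['fy']*p[1]/p[2]+c['cy']])
E
python3 - <<'E'
from h import *
import pickle
d={}
for n in ['scene','side','wrist']:
    c=cam(n); d[n]=c; cv2.imwrite(f'pics/{n}0.png',c['bgr']); print(n,-c['R'].T@c['t'],c['fx'],c['R'][2])
pickle.dump(d,open('d0.pkl','wb'))
s=np.hstack([cv2.resize(d[n]['bgr'],(400,300)) for n in ['side','wrist']])
cv2.imwrite('pics/sw0.png',s)
print(sensors.get_obs())
E
```

```text
pics
scene [ 1.13196718 -0.77225338  0.88725521] 481.52431845164193 [-0.50419456  0.6174782  -0.60374541]
side [-0.18447957  0.72179172  0.87960559] 428.92072281378137 [ 0.55191651 -0.55842361 -0.61931513]
wrist [0.65048627 0.0753196  0.38240816] 355.66251849205787 [-5.68200875e-04 -2.73970409e-01 -9.61737954e-01]
{'time_s': 0.15, 'qpos': array([ 0.80813659, 18.4312569 , -4.01620061, 83.1576634 ,  1.29539192,
       78.54227144, -3.26071309]), 'joint_velocities': array([ 0.01127311, -0.12418595, -0.0054891 , -0.21350392,  0.01490731,
       -0.02778013,  0.09475438]), 'effort': array([ 2.16972071e-04, -4.91794288e+01, -4.04079035e-01, -3.12878716e+01,
       -6.39387709e-02,  4.04033612e-02,  9.90178205e-05]), 'tool_pos': array([ 6.49593439e-01, -4.51192944e-05,  2.29701080e-01]), 'tool_rot': array([-1.79914050e+02,  5.22871352e-03,  9.00012347e+01]), 'force': array([-0.21802079, -0.72222054, -0.7175302 ]), 'wrist_torque': array([-0.04068323, -0.05789224, -0.00582239]), 'grasp_force': 0.0, 'grip_width': 0.08686573289838949}
```

View pics/scene0.png

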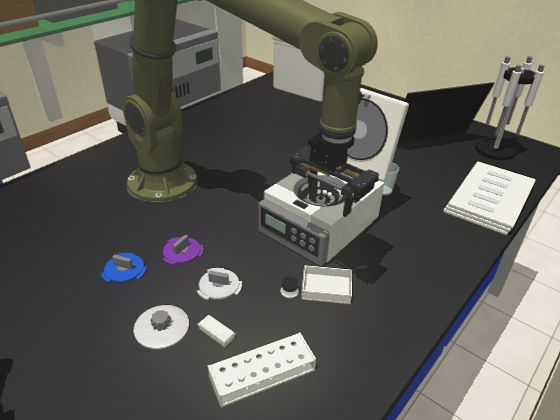

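View pics/side0.png

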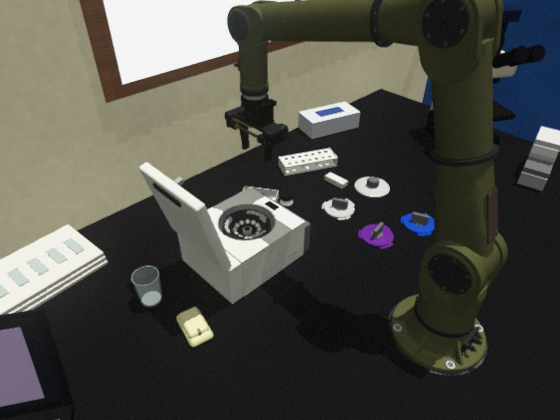

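View pics/wrist0.png

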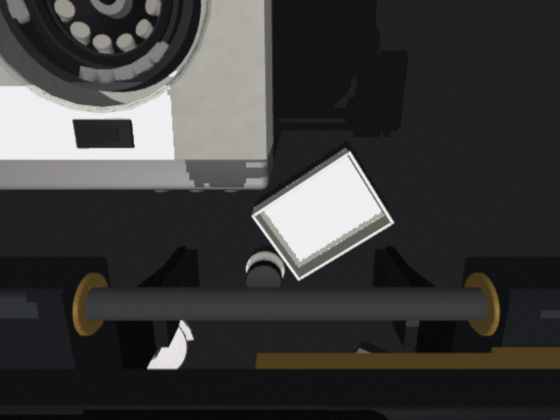

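The scene view shows the silver lid at (219,283), the spare lid at (161,325), and the blue and purple look-alikes at (124,267) and (183,249). The rotor is near (318,192) and the gripper partly covers it. In the side view the lid is at (338,207) and the rotor at (246,222), unobstructed. The wrist view shows only the rotor's near part at (105,10).

Run:
```python
from h import *
import pickle
d=pickle.load(open('d0.pkl','rb'))
print('lid',onz(d['scene'],(219,285),0.007),onz(d['side'],(338,209),0.007))
print('spare',onz(d['scene'],(161,327),0.007),onz(d['side'],(372,187),0.007))
print('rotor',onz(d['scene'],(318,195),0.118),onz(d['side'],(246,222),0.118))
w=d['wrist'];print(w['R']); print('rotor wrist pts',onz(w,(105,0),.118),'pot',onz(w,(263,265),.03))
# side crops enlarged
s=d['side']['bgr']
a=cv2.resize(s[185:260,200:290],None,fx=6,fy=6,interpolation=cv2.INTER_CUBIC)
b=cv2.resize(d['scene']['bgr'][255:315,185:255],None,fx=3.5,fy=3.5,interpolation=cv2.INTER_CUBIC)
o=np.zeros((600,800,3),np.uint8);o[:a.shape[0],:a.shape[1]]=a;o[:b.shape[0],545:545+b.shape[1]]=b
cv2.imwrite('pics/c1.png',o)
```

```text
lid [ 0.48391374 -0.21240189  0.007     ] [ 0.47072158 -0.19309679  0.007     ]
spare [ 0.47977382 -0.39083249  0.007     ] [ 0.46752627 -0.37695361  0.007     ]
rotor [0.52412237 0.13550786 0.118     ] [0.52695786 0.15119679 0.118     ]
[[ 9.99999699e-01  3.52982925e-04 -6.91360446e-04]
 [ 5.28889380e-04 -9.61738057e-01  2.73970126e-01]
 [-5.68200875e-04 -2.73970409e-01 -9.61737954e-01]]
rotor wrist pts [0.53077522 0.14499531 0.118     ] pot [ 0.62589947 -0.08566216  0.03      ]
```

drive_tool(moves=[{"x":30,"y":-40,"z":-20},{"x":60,"y":-85,"z":-40},{"x":80,"y":-120,"z":-40},{"x":80,"y":-120,"z":-40},{"x":80,"y":-120,"z":-40},{"x":80,"y":-120,"z":-40}])

```text
invalid input at $.moves[0]: expected keys x, y, z, rx, ry, rz, fingers
```

Run:
```python
from h import *
import pickle
c=cam('wrist'); s=cam('side'); sc=cam('scene'); pickle.dump((c,s,sc),open('d1.pkl','wb'))
o=sensors.get_obs(); print(o['tool_pos'],o['tool_rot'],o['time_s'],o['force'],o['wrist_torque'])
a=c['bgr'][0:260,120:460]
cv2.imwrite('pics/c2.png',cv2.resize(a,(784,600),interpolation=cv2.INTER_CUBIC))
```

```text
[ 6.49871747e-01 -2.53311822e-05  2.30204103e-01] [-1.79969753e+02  3.74600966e-03  9.00014223e+01] 0.3 [-1.09690772  0.92712005  0.87206593] [ 0.02338988 -0.06373662  0.03714104]
```

View pics/c2.png

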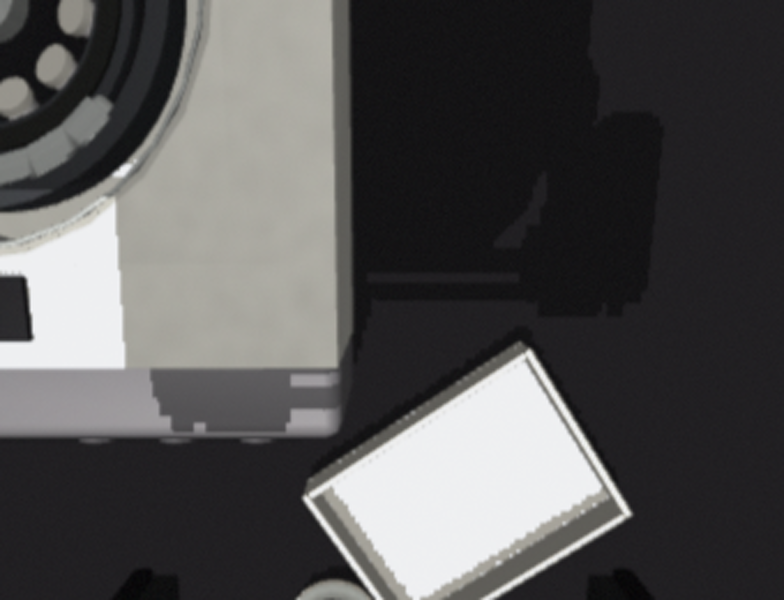

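drive_tool(moves=[{"x":-40,"y":-10,"z":0},{"x":-90,"y":-20,"z":0},{"x":-150,"y":-30,"z":0},{"x":-210,"y":-40,"z":20},{"x":-270,"y":-45,"z":40},{"x":-330,"y":-50,"z":60},{"x":-355,"y":-50,"z":80},{"x":-355,"y":-50,"z":80},{"x":-355,"y":-50,"z":80},{"x":-355,"y":-50,"z":80}])

```text
invalid input at $.moves[0]: expected keys x, y, z, rx, ry, rz, fingers
```

Run:
```python
from h import *
import pickle
c=cam('wrist'); s=cam('side'); sc=cam('scene'); pickle.dump((c,s,sc),open('d2.pkl','wb'))
o=sensors.get_obs(); print(o['tool_pos'],o['tool_rot'],o['time_s'],o['force'])
a=c['bgr'][0:260,120:460]
cv2.imwrite('pics/c3.png',cv2.resize(a,(784,600),interpolation=cv2.INTER_CUBIC))
```

```text
[ 6.49983617e-01 -2.38400108e-05  2.30482533e-01] [-1.79995848e+02  2.24700743e-03  9.00008401e+01] 0.45 [0.17043178 0.69429631 0.36966956]
```

View pics/c3.png

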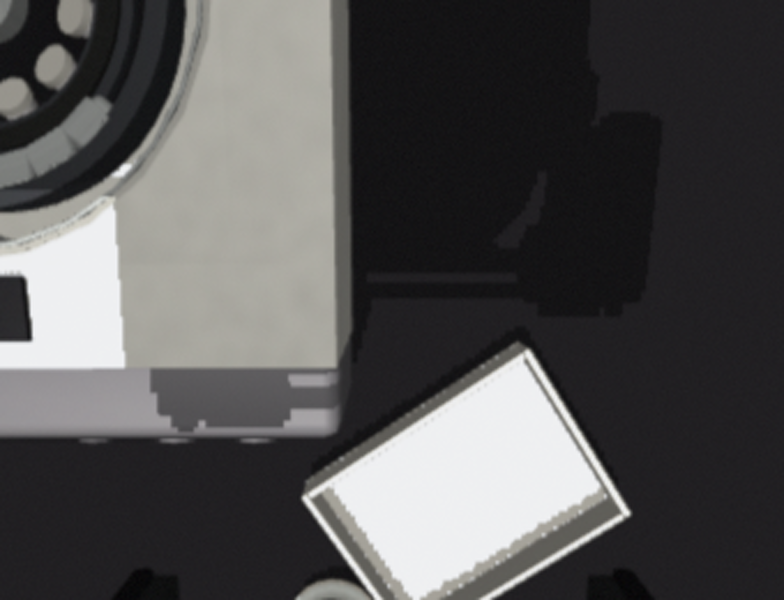

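The move was refused because every row needs all seven keys, so both pictures show the start view again: part of the rotor at upper left and the tray at crop (470,480). I'll redo the moves with full rows.

drive_tool(moves=[{"x":30,"y":-40,"z":-20,"rx":0,"ry":0,"rz":0,"fingers":-1},{"x":60,"y":-85,"z":-40,"rx":0,"ry":0,"rz":0,"fingers":-1},{"x":80,"y":-120,"z":-40,"rx":0,"ry":0,"rz":0,"fingers":-1},{"x":80,"y":-120,"z":-40,"rx":0,"ry":0,"rz":0,"fingers":-1},{"x":80,"y":-120,"z":-40,"rx":0,"ry":0,"rz":0,"fingers":-1},{"x":80,"y":-120,"z":-40,"rx":0,"ry":0,"rz":0,"fingers":-1}])

```text
time_s: 1.2
tool_pos: [0.5308, 0.0789, 0.2702]
tool_rot: [-180.0, 0.0, 89.9]
force: [-0.5, -0.1, -0.3]
grip_width: 0.087
grasp_force: 0.0
```

Run:
```python
from h import *
import pickle
c=cam('wrist'); s=cam('side'); sc=cam('scene'); pickle.dump((c,s,sc),open('d1.pkl','wb'))
o=sensors.get_obs(); print(o['tool_pos'],o['tool_rot'],o['time_s'],o['force'],o['wrist_torque'])
a=c['bgr'][0:260,120:460]
cv2.imwrite('pics/c4.png',cv2.resize(a,(784,600),interpolation=cv2.INTER_CUBIC))
```

```text
[0.53050751 0.07927482 0.27009789] [-1.79960765e+02  7.07443360e-03  8.99244977e+01] 1.35 [-0.54730148  0.15430739 -0.44864157] [ 0.00196645 -0.00617636  0.04206459]
```

drive_tool(moves=[{"x":-40,"y":-10,"z":0,"rx":0,"ry":0,"rz":0,"fingers":-1},{"x":-90,"y":-20,"z":0,"rx":0,"ry":0,"rz":0,"fingers":-1},{"x":-150,"y":-30,"z":0,"rx":0,"ry":0,"rz":0,"fingers":-1},{"x":-210,"y":-40,"z":20,"rx":0,"ry":0,"rz":0,"fingers":-1},{"x":-270,"y":-45,"z":40,"rx":0,"ry":0,"rz":0,"fingers":-1},{"x":-330,"y":-50,"z":60,"rx":0,"ry":0,"rz":0,"fingers":-1},{"x":-355,"y":-50,"z":80,"rx":0,"ry":0,"rz":0,"fingers":-1},{"x":-355,"y":-50,"z":80,"rx":0,"ry":0,"rz":0,"fingers":-1},{"x":-355,"y":-50,"z":80,"rx":0,"ry":0,"rz":0,"fingers":-1},{"x":-355,"y":-50,"z":80,"rx":0,"ry":0,"rz":0,"fingers":-1}])

```text
time_s: 2.6
tool_pos: [0.4811, -0.2737, 0.1914]
tool_rot: [179.9, 0.0, 90.1]
force: [-0.7, 0.4, 0.1]
grip_width: 0.0871
grasp_force: 0.0
```

Run:
```python
from h import *
import pickle
c=cam('wrist'); s=cam('side'); sc=cam('scene'); pickle.dump((c,s,sc),open('d2.pkl','wb'))
o=sensors.get_obs(); print(o['tool_pos'],o['tool_rot'],o['time_s'],o['force'])
a=c['bgr'][0:260,120:460]
b=pickle.load(open('d1.pkl','rb'))[0]['bgr'][0:260,120:460]
cv2.imwrite('pics/c5.png',cv2.resize(np.hstack([b,a]),(800,306),interpolation=cv2.INTER_AREA))
```

```text
[ 0.48066471 -0.27418689  0.19128672] [1.79929684e+02 1.68945989e-02 9.01005561e+01] 2.75 [-0.3148441   0.60562704 -0.66047938]
```

View pics/c5.png

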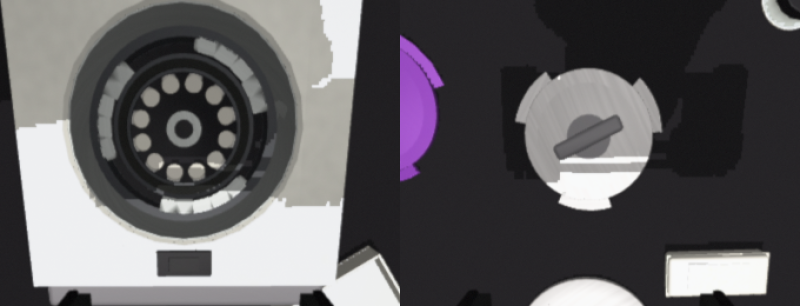

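The left half of c5 (1.18x the crop) shows the rotor centred near (184,128). Its pale lugs are at (115,110), (235,75) and (205,197). The right half shows the silver lid near (588,137) with tabs at (530,97), (652,103) and (585,200), and its bar running from (557,152) to (622,122).

Run:
```python
from h import *
import pickle
w1=pickle.load(open('d1.pkl','rb'))[0]; w2=pickle.load(open('d2.pkl','rb'))[0]
def rect(c,cx,cy,z,half,n):
    # orthorectified plane view: col->world x, row->-y
    g=np.linspace(-half,half,n); X,Y=np.meshgrid(cx+g,cy-g)
    P=np.stack([X,Y,np.full_like(X,z)],-1)@c['R'].T+c['t']
    return cv2.remap(c['bgr'],(c['fx']*P[...,0]/P[...,2]+c['cx']).astype(np.float32),(c['fy']*P[...,1]/P[...,2]+c['cy']).astype(np.float32),cv2.INTER_CUBIC)
px=lambda u,v:(u/1.1765+120,v/1.1765)
r0=onz(w1,px(184,128),.118); l0=onz(w2,px(588-400,137),.007); print(r0,l0)
# lid mask: silver disc on dark bench
hsv=cv2.cvtColor(w2['bgr'],cv2.COLOR_BGR2HSV)
m=((hsv[...,2]>75)&(hsv[...,1]<60)).astype(np.uint8); m=cv2.morphologyEx(m,cv2.MORPH_CLOSE,np.ones((9,9)))
n,lab,st,ce=cv2.connectedComponentsWithStats(m)
i=lab[int(px(0,160)[1]),int(px(188,0)[0])]; print('lid comp',st[i],ce[i])
mm=(lab==i).astype(np.uint8); cnt=max(cv2.findContours(mm,cv2.RETR_EXTERNAL,cv2.CHAIN_APPROX_NONE)[0],key=cv2.contourArea)[:,0]
P=np.array([onz(w2,p,.006)[:2] for p in cnt])
from scipy.optimize import least_squares
c=l0[:2].copy()
for k in range(8):
    r=np.hypot(*(P-c).T); s=abs(r-.05)<(.006 if k<3 else .0025)
    f=least_squares(lambda q:np.hypot(*(P[s]-q[:2]).T)-q[2],[*c,.05],loss='soft_l1',f_scale=.001); c=f.x[:2]
print('lid c,r',f.x,s.sum(),len(P))
r=np.hypot(*(P-c).T);a=np.degrees(np.arctan2(*(P-c).T[::-1]))
t=r>.0535
for lo in sorted(set()):pass
# phase of 3-fold tab pattern
print('tab yaw mod120', np.degrees(np.angle(np.exp(3j*np.radians(a[t])).sum()))/3)
print('tab angs',sorted(a[t].round())[::6])
h1=rect(w1,r0[0],r0[1],.118,.08,480); h2=rect(w2,l0[0],l0[1],.007,.07,320)
cl=cv2.convertScaleAbs(h1,alpha=1.3,beta=20)
o=np.zeros((480,800,3),np.uint8);o[:,:480]=cl;o[:320,480:]=h2
cv2.imwrite('pics/c6.png',o)
```

```text
[0.52426289 0.15482201 0.118     ] [ 0.47689775 -0.2043784   0.007     ]
lid comp [  218    58   125   122 11017] [280.00544613 113.64500318]
lid c,r [ 0.47715856 -0.20424818  0.04991963] 201 370
tab yaw mod120 26.709678058557287
tab angs [np.float64(-118.0), np.float64(-114.0), np.float64(-108.0), np.float64(-102.0), np.float64(-96.0), np.float64(-90.0), np.float64(-84.0), np.float64(-79.0), np.float64(-73.0), np.float64(-70.0), np.float64(6.0), np.float64(11.0), np.float64(16.0), np.float64(22.0), np.float64(27.0), np.float64(33.0), np.float64(39.0), np.float64(46.0), np.float64(49.0), np.float64(125.0), np.float64(133.0), np.float64(140.0), np.float64(146.0), np.float64(152.0), np.float64(158.0), np.float64(163.0), np.float64(168.0)]
```

View pics/c6.png

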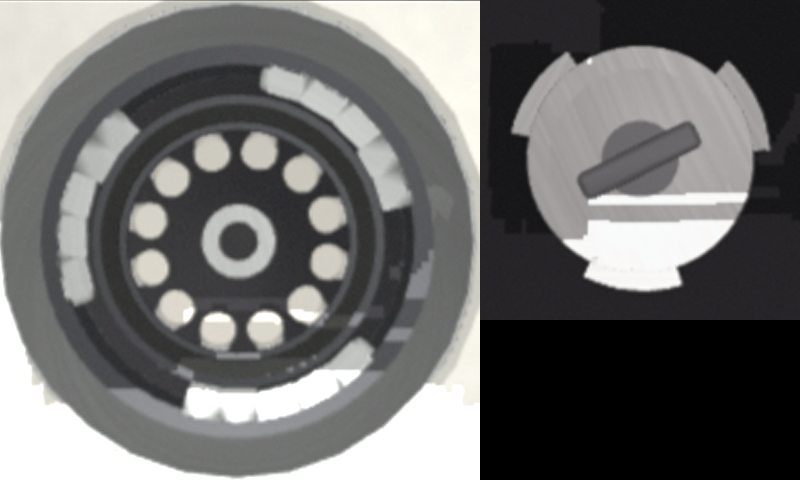

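c6 is rectified (3 px/mm). It shows three segmented pale lugs around a centre near (239,241), with gaps towards about (180,95), (410,290) and (120,350). The lid outline is clean, giving a disc radius of 49.9 mm, as it must be. Next I'll get the rotor centre and yaw from the lug pixels.

Run:
```python
from h import *
from scipy.optimize import least_squares
o=cv2.imread('pics/c6.png')[:,:480]; g=cv2.cvtColor(o,cv2.COLOR_BGR2GRAY).astype(float)
s=.16/479; org=np.array([.52426289-.08,.15482201+.08])
W=lambda u,v:np.array([org[0]+u*s,org[1]-v*s])
c=np.array([239.5,240.5])
pol=lambda c:cv2.warpPolar(g.astype(np.float32),(240,720),tuple(c),240,cv2.INTER_LINEAR) # rows angle(0.5deg, image cw)
# rim outer edge r=66mm=198px ; rim inner 59.5mm=178px ; lug inner 51.5=154px
for k in range(6):
    p=pol(c); d=np.diff(cv2.GaussianBlur(p,(5,5),0),axis=1)
    lm=(p[:,157:174].mean(1)>135)
    th=np.radians(np.arange(720)/2)
    ri=142+d[:,142:166].argmax(1)+.5
    sel=lm&(d[:,142:166].max(1)>8)
    P=c+np.stack([ri*np.cos(th),ri*np.sin(th)],1)
    f=least_squares(lambda q:np.hypot(*(P[sel]-q[:2]).T)-q[2],[*c,154],loss='soft_l1',f_scale=1.)
    c=f.x[:2]
print('centre px',f.x,'r mm',f.x[2]*s*1e3,sel.sum(),W(*c))
p=pol(c); lm=(p[:,158:172].mean(1)>130).astype(int)
e=np.flatnonzero(np.diff(lm)); print('edges(img deg cw)',[(x/2,lm[x+1]) for x in e])
# outer lug edge
d=np.diff(cv2.GaussianBlur(p,(5,5),0),axis=1)
# tubes circle + hub
hub=cv2.inRange(o[200:285,195:285],(130,130,130),(255,255,255)); M=cv2.moments(hub,True); print('hub px',195+M['m10']/M['m00'],200+M['m01']/M['m00'])
# dark->grey rim edges along several directions
for a in range(0,360,30): print(a,p[2*a,150:205:3].astype(int))
```

```text
centre px [237.10322989 241.32908376 150.71597275] r mm 50.34353995979113 418 [0.5234623  0.15421104]
edges(img deg cw) [(np.float64(38.0), np.int64(1)), (np.float64(108.5), np.int64(0)), (np.float64(158.5), np.int64(1)), (np.float64(228.0), np.int64(0)), (np.float64(278.0), np.int64(1)), (np.float64(347.5), np.int64(0))]
hub px 238.54110710776285 240.8201768752047
0 [ 49  46  46  47  46  50  50  46  47  74  88  89  87  88  88  90 100 103
 103]
30 [ 71  59  56  51  51  54  49  48  59 110 137 138 139 138 138 125 111 108
 108]
60 [169 255 255 255 255 255 255 255 255 255 242 151 145 145 144 134 119 114
 114]
90 [192 255 255 255 255 255 255 255 255 255 240 166 147 148 149 137 121 117
 115]
120 [ 61  61  61  63  62  54  49  49  61 110 143 144 145 145 144 138 122 116
 116]
150 [ 62  62  63  61  63  53  49  46  50  66  75  74  74  76  74  81 108 116
 112]
180 [113 178 194 193 192 192 189 189 188 165 105  76  76  75  76  77 102 109
 108]
210 [186 187 184 185 185 185 183 183 184 182 154  90  78  79  78  81 100 111
 108]
240 [ 51  52  52  52  54  50  46  44  46  59  80  83  84  83  84  86 102 107
 107]
270 [ 47  50  49  48  49  52  48  45  44  62  83  88  87  88  85  89  97 102
 103]
300 [ 90 185 205 204 203 203 201 201 198 158 118  93  89  90  90  91  99 102
 102]
330 [186 196 195 193 194 193 193 193 193 186 149  96  90  89  91  92 100 103
 103]
```

Lug widths come out at 70° and gaps at 50°, matching the sizes given. The rotor is at (0.5235, 0.1542) with yaw −13.1° (equivalently 106.9°), and the lid is at (0.4772, −0.2042) with yaw 26.7°. Next I'll go above the lid with the tool at yaw 26.7°.

drive_tool(force=30, moves=[{"x":20,"y":-1,"z":20,"rx":0,"ry":0,"rz":0.18,"fingers":-1},{"x":40,"y":-2,"z":40,"rx":0,"ry":0,"rz":0.36,"fingers":-1},{"x":60,"y":-3,"z":60,"rx":0,"ry":0,"rz":0.54,"fingers":-1},{"x":70,"y":-3.5,"z":80,"rx":0,"ry":0,"rz":0.72,"fingers":-1},{"x":70,"y":-3.5,"z":100,"rx":0,"ry":0,"rz":0.9,"fingers":-1},{"x":70,"y":-3.5,"z":110,"rx":0,"ry":0,"rz":1.08,"fingers":-1},{"x":70,"y":-3.5,"z":115,"rx":0,"ry":0,"rz":1.107,"fingers":-1},{"x":70,"y":-3.5,"z":115,"rx":0,"ry":0,"rz":1.107,"fingers":-1},{"x":70,"y":-3.5,"z":115,"rx":0,"ry":0,"rz":1.107,"fingers":-1},{"x":70,"y":-3.5,"z":115,"rx":0,"ry":0,"rz":1.107,"fingers":-1}])

```text
time_s: 4.0
tool_pos: [0.4769, -0.2052, 0.0761]
tool_rot: [180.0, -0.0, 26.6]
force: [0.3, -0.2, -0.2]
grip_width: 0.087
grasp_force: 0.0
```

Run:
```python
from h import *
o=sensors.get_obs(); print(o['tool_pos'],o['tool_rot'],o['qpos'])
R=cv2.Rodrigues(np.zeros(3))[0]
from scipy.spatial.transform import Rotation as Ro
R=Ro.from_euler('xyz',o['tool_rot'],degrees=True).as_matrix()
print('to go tool mm',R.T@(np.array([.4772,-.2042,.022])-o['tool_pos'])*1e3)
c=cam('wrist'); s=cam('side')
cv2.imwrite('pics/w3.png',np.hstack([cv2.resize(c['bgr'],(400,300)),cv2.resize(s['bgr'][140:290,240:440],(400,300))]))
```

```text
[ 0.47689233 -0.20517857  0.07611545] [ 1.79960196e+02 -4.60493607e-02  2.66212077e+01] [  8.89653052  10.22150523  12.48116053 112.24961297  -2.60832975
  57.73188083 -40.8022336 ]
to go tool mm [ 0.67005199 -0.77456147 54.1154824 ]
```

drive_tool(force=30, moves=[{"x":0.7,"y":-0.8,"z":20,"rx":0,"ry":0,"rz":0,"fingers":-1},{"x":0.7,"y":-0.8,"z":40,"rx":0,"ry":0,"rz":0,"fingers":-1},{"x":0.7,"y":-0.8,"z":50,"rx":0,"ry":0,"rz":0,"fingers":-1},{"x":0.7,"y":-0.8,"z":54,"rx":0,"ry":0,"rz":0,"fingers":-1},{"x":0.7,"y":-0.8,"z":54,"rx":0,"ry":0,"rz":0,"fingers":-1},{"x":0.7,"y":-0.8,"z":54,"rx":0,"ry":0,"rz":0,"fingers":0},{"x":0.7,"y":-0.8,"z":54,"rx":0,"ry":0,"rz":0,"fingers":1},{"x":0.7,"y":-0.8,"z":54,"rx":0,"ry":0,"rz":0,"fingers":1},{"x":0.7,"y":-0.8,"z":54,"rx":0,"ry":0,"rz":0,"fingers":1},{"x":0.7,"y":-0.8,"z":54,"rx":0,"ry":0,"rz":0,"fingers":1},{"x":0.7,"y":-0.8,"z":54,"rx":0,"ry":0,"rz":0,"fingers":1},{"x":0.7,"y":-0.8,"z":54,"rx":0,"ry":0,"rz":0,"fingers":1}])

```text
time_s: 5.6
tool_pos: [0.4768, -0.204, 0.0215]
tool_rot: [180.0, 0.0, 26.6]
force: [-0.9, -0.6, -0.6]
grip_width: 0.0249
grasp_force: 0.0
```

Run:
```python
from h import *
o=sensors.get_obs(); print(o)
```

```text
{'time_s': 5.6, 'qpos': array([  9.25680782,  14.52796977,  12.16112911, 114.52912964,
        -3.87902365,  51.31827453, -39.95751036]), 'joint_velocities': array([ 0.05020211, -0.02055029, -0.00803114, -0.08644121, -0.07969513,
       -0.02184909,  0.02109402]), 'effort': array([-1.34846934e-03, -3.82011223e+01,  1.76753931e+00, -2.49100828e+01,
       -5.38529106e-02, -1.97728781e-02, -7.60427770e-05]), 'tool_pos': array([ 0.47678   , -0.20400202,  0.0215414 ]), 'tool_rot': array([1.79997584e+02, 5.44309961e-04, 2.65758087e+01]), 'force': array([-0.91483783, -0.55540867, -0.5775003 ]), 'wrist_torque': array([ 0.06107712,  0.09127776, -0.00879311]), 'grasp_force': 0.0, 'grip_width': 0.024906490413014862}
```

Still closing. I'll let the fingers finish, then lift.

drive_tool(force=40, moves=[{"x":0,"y":0,"z":0,"rx":0,"ry":0,"rz":0,"fingers":1},{"x":0,"y":0,"z":0,"rx":0,"ry":0,"rz":0,"fingers":1},{"x":0,"y":0,"z":0,"rx":0,"ry":0,"rz":0,"fingers":1},{"x":0,"y":0,"z":0,"rx":0,"ry":0,"rz":0,"fingers":1},{"x":0,"y":0,"z":0,"rx":0,"ry":0,"rz":0,"fingers":1},{"x":0,"y":0,"z":0,"rx":0,"ry":0,"rz":0,"fingers":1}])

```text
time_s: 6.35
tool_pos: [0.4768, -0.204, 0.0216]
tool_rot: [180.0, -0.0, 26.6]
force: [-0.4, 0.4, -0.6]
grip_width: 0.012
grasp_force: 40.0
```

drive_tool(moves=[{"x":0,"y":0,"z":-10,"rx":0,"ry":0,"rz":0,"fingers":1},{"x":0,"y":0,"z":-30,"rx":0,"ry":0,"rz":0,"fingers":1},{"x":0,"y":0,"z":-60,"rx":0,"ry":0,"rz":0,"fingers":1},{"x":0,"y":0,"z":-90,"rx":0,"ry":0,"rz":0,"fingers":1},{"x":0,"y":0,"z":-125,"rx":0,"ry":0,"rz":0,"fingers":1},{"x":0,"y":0,"z":-160,"rx":0,"ry":0,"rz":0,"fingers":1},{"x":0,"y":0,"z":-180,"rx":0,"ry":0,"rz":0,"fingers":1},{"x":0,"y":0,"z":-180,"rx":0,"ry":0,"rz":0,"fingers":1},{"x":0,"y":0,"z":-180,"rx":0,"ry":0,"rz":0,"fingers":1},{"x":0,"y":0,"z":-180,"rx":0,"ry":0,"rz":0,"fingers":1}])

```text
time_s: 7.6
tool_pos: [0.476, -0.2037, 0.2002]
tool_rot: [-179.9, 0.1, 26.6]
force: [0.5, 0.3, -1.7]
grip_width: 0.0117
grasp_force: 40.0
```

Run:
```python
from h import *
import pickle
from scipy.spatial.transform import Rotation as Ro
o=sensors.get_obs(); print({k:o[k] for k in ['time_s','tool_pos','tool_rot','force','wrist_torque','grip_width','grasp_force']})
c=cam('wrist'); pickle.dump(c,open('d3.pkl','wb'))
cv2.imwrite('pics/c7.png',c['bgr'])
R=Ro.from_euler('xyz',o['tool_rot'],degrees=True).as_matrix()
print('to rotor, tool mm',R.T@(np.array([.5235,.1542,o['tool_pos'][2]])-o['tool_pos'])*1e3)
```

```text
{'time_s': 7.6, 'tool_pos': array([ 0.47598014, -0.20369684,  0.20024114]), 'tool_rot': array([-1.79907218e+02,  1.00997892e-01,  2.65725597e+01]), 'force': array([ 0.50840327,  0.30124634, -1.70690481]), 'wrist_torque': array([0.05427583, 0.07652433, 0.00905626]), 'grip_width': 0.011699412065788424, 'grasp_force': 39.996108915656805}
to rotor, tool mm [ 2.02598237e+02 -2.98834782e+02  1.26790807e-01]
```

View pics/c7.png

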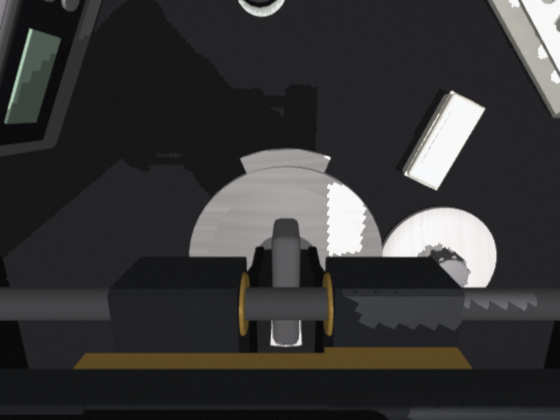

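The lid is held level. In c7 its tab is centred near (286,160), the disc spans columns 190–382, and the bar is between the fingers at column 286. I'll check the lid's centre and yaw in the hand.

Run:
```python
from h import *
import pickle
from scipy.spatial.transform import Rotation as Ro
from scipy.optimize import least_squares
o=sensors.get_obs(); c=pickle.load(open('d3.pkl','rb'))
R=Ro.from_euler('xyz',o['tool_rot'],degrees=True).as_matrix(); p0=o['tool_pos']
hsv=cv2.cvtColor(c['bgr'],cv2.COLOR_BGR2HSV)
m=((hsv[...,2]>75)&(hsv[...,1]<60)).astype(np.uint8); m[256:]=0
n,lab=cv2.connectedComponents(m); mm=(lab==lab[200,250]).astype(np.uint8); mm[:,383:]=0
cnt=max(cv2.findContours(mm,cv2.RETR_EXTERNAL,cv2.CHAIN_APPROX_NONE)[0],key=cv2.contourArea)[:,0]
cnt=cnt[(cnt[:,1]<235)]
ztop=p0[2]-.0215+.007
P=np.array([R.T@(onz(c,p,ztop)-p0) for p in cnt])[:,:2]
q=np.zeros(2)
for k in range(6):
    r=np.hypot(*(P-q).T); s=abs(r-.05)<.003
    f=least_squares(lambda v:np.hypot(*(P[s]-v).T)-.05,q,loss='soft_l1',f_scale=.0005); q=f.x
a=np.degrees(np.arctan2(*(P-q).T[::-1])); t=r>.055
print('lid in tool mm',q*1e3,s.sum(),'rms',np.sqrt((f.fun**2).mean())*1e3,'tab ang',a[t].min(),a[t].max(),'r',r.max())
```

```text
lid in tool mm [0.13142062 0.03609145] 153 rms 0.5707239468627017 tab ang -21.894794007146555 21.251734685387408 r 0.05865753270015968
```

drive_tool(moves=[{"x":10,"y":-15,"z":0,"rx":0,"ry":0,"rz":-0.07,"fingers":1},{"x":27,"y":-40,"z":0,"rx":0,"ry":0,"rz":-0.18,"fingers":1},{"x":47,"y":-70,"z":0,"rx":0,"ry":0,"rz":-0.31,"fingers":1},{"x":68,"y":-100,"z":0,"rx":0,"ry":0,"rz":-0.45,"fingers":1},{"x":88,"y":-130,"z":0,"rx":0,"ry":0,"rz":-0.6,"fingers":1},{"x":108,"y":-160,"z":0,"rx":0,"ry":0,"rz":-0.74,"fingers":1},{"x":129,"y":-190,"z":0,"rx":0,"ry":0,"rz":-0.88,"fingers":1},{"x":149,"y":-220,"z":0,"rx":0,"ry":0,"rz":-1.02,"fingers":1},{"x":170,"y":-250,"z":0,"rx":0,"ry":0,"rz":-1.16,"fingers":1},{"x":188,"y":-277,"z":0,"rx":0,"ry":0,"rz":-1.28,"fingers":1},{"x":198,"y":-292,"z":0,"rx":0,"ry":0,"rz":-1.37,"fingers":1},{"x":202.6,"y":-298.8,"z":0,"rx":0,"ry":0,"rz":-1.402,"fingers":1},{"x":202.6,"y":-298.8,"z":0,"rx":0,"ry":0,"rz":-1.402,"fingers":1},{"x":202.6,"y":-298.8,"z":0,"rx":0,"ry":0,"rz":-1.402,"fingers":1},{"x":202.6,"y":-298.8,"z":0,"rx":0,"ry":0,"rz":-1.402,"fingers":1},{"x":202.6,"y":-298.8,"z":0,"rx":0,"ry":0,"rz":-1.402,"fingers":1}])

```text
time_s: 9.65
tool_pos: [0.5244, 0.1533, 0.2016]
tool_rot: [180.0, 0.0, 106.8]
force: [-0.5, 0.3, -0.3]
grip_width: 0.0119
grasp_force: 40.0
```

```bash
cat > st.py <<'E'
from h import *
from scipy.spatial.transform import Rotation as Ro
o=sensors.get_obs(); print({k:np.round(o[k],4) for k in ['time_s','tool_pos','tool_rot','force','wrist_torque','grip_width','grasp_force','qpos']})
R=Ro.from_euler('xyz',o['tool_rot'],degrees=True).as_matrix()
print('to rotor, tool mm',R.T@(np.array([.5235,.1542,.1395])-o['tool_pos'])*1e3, 'yaw to go',106.9-o['tool_rot'][2])
E
python3 st.py
```

```text
{'time_s': np.float64(9.65), 'tool_pos': array([0.5244, 0.1533, 0.2016]), 'tool_rot': array([1.799930e+02, 1.030000e-02, 1.068366e+02]), 'force': array([-0.5022,  0.3337, -0.2903]), 'wrist_torque': array([ 0.0452, -0.0852, -0.0062]), 'grip_width': np.float64(0.0119), 'grasp_force': np.float64(39.9962), 'qpos': array([-11.8085,   7.0862,  -7.8757, 100.1227,   1.0247,  72.8533,
        -3.0902])}
to rotor, tool mm [ 1.16733489 -0.57501338 62.14190529] yaw to go 0.0634368951984925
```

drive_tool(force=30, moves=[{"x":1,"y":-0.6,"z":15,"rx":0,"ry":0,"rz":0,"fingers":1},{"x":1,"y":-0.6,"z":35,"rx":0,"ry":0,"rz":0,"fingers":1},{"x":1,"y":-0.6,"z":50,"rx":0,"ry":0,"rz":0,"fingers":1},{"x":1,"y":-0.6,"z":57,"rx":0,"ry":0,"rz":0,"fingers":1},{"x":1,"y":-0.6,"z":57,"rx":0,"ry":0,"rz":0,"fingers":1},{"x":1,"y":-0.6,"z":57,"rx":0,"ry":0,"rz":0,"fingers":1},{"x":1,"y":-0.6,"z":57,"rx":0,"ry":0,"rz":0,"fingers":1}])

```text
time_s: 10.52
tool_pos: [0.524, 0.1548, 0.1453]
tool_rot: [179.9, 0.0, 106.9]
force: [-0.7, -0.0, -1.7]
grip_width: 0.012
grasp_force: 30.0
```

```bash
python3 st.py
python3 - <<'E'
from h import *
w=cam('wrist');s=cam('side')
a=w['bgr'][0:300,80:480]; b=cv2.resize(s['bgr'][170:245,195:295],(400,300),interpolation=cv2.INTER_CUBIC)
cv2.imwrite('pics/c8.png',np.hstack([a,b]))
E
```

```text
{'time_s': np.float64(10.525), 'tool_pos': array([0.524 , 0.1548, 0.1453]), 'tool_rot': array([1.799154e+02, 5.200000e-03, 1.068992e+02]), 'force': array([-0.6678, -0.0196, -1.6997]), 'wrist_torque': array([ 0.0494,  0.0348, -0.0497]), 'grip_width': np.float64(0.012), 'grasp_force': np.float64(29.9961), 'qpos': array([-11.9732,   9.5005,  -7.9882, 104.0995,   1.4446,  66.413 ,
        -3.5303])}
to rotor, tool mm [-0.43243469 -0.61261794  5.82924074] yaw to go 0.0008454014686947176
```

View pics/c8.png

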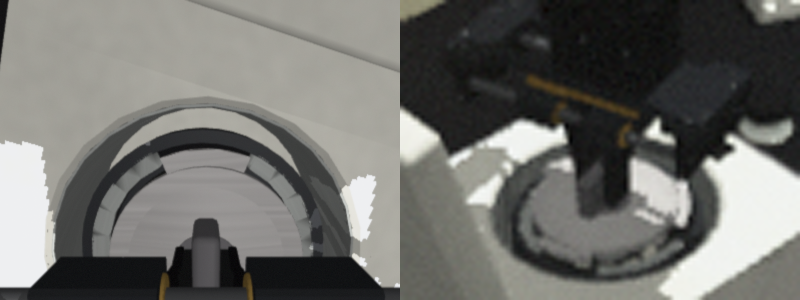

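c8 shows the tab (165–247, row 160) sitting between the lug ends (163 and 250), and the lid is concentric in the side view. I'll lower it gently by feel.

drive_tool(moves=[{"x":-0.2,"y":-0.4,"z":3,"rx":0,"ry":0,"rz":0,"fingers":1},{"x":-0.2,"y":-0.4,"z":5,"rx":0,"ry":0,"rz":0,"fingers":1},{"x":-0.2,"y":-0.4,"z":6,"rx":0,"ry":0,"rz":0,"fingers":1},{"x":-0.2,"y":-0.4,"z":7,"rx":0,"ry":0,"rz":0,"fingers":1},{"x":-0.2,"y":-0.4,"z":8,"rx":0,"ry":0,"rz":0,"fingers":1},{"x":-0.2,"y":-0.4,"z":8,"rx":0,"ry":0,"rz":0,"fingers":1}])

```text
time_s: 11.38
tool_pos: [0.5231, 0.1543, 0.1365]
tool_rot: [-180.0, 0.0, 106.9]
force: [-0.5, -0.3, -2.1]
grip_width: 0.0115
grasp_force: 30.0
```

```bash
python3 st.py
```

```text
{'time_s': np.float64(11.375), 'tool_pos': array([0.5231, 0.1543, 0.1365]), 'tool_rot': array([-1.799967e+02,  4.300000e-03,  1.069028e+02]), 'force': array([-0.5105, -0.2578, -2.0853]), 'wrist_torque': array([-0.0242, -0.0411,  0.0028]), 'grip_width': np.float64(0.0115), 'grasp_force': np.float64(29.9962), 'qpos': array([-11.9719,   9.9125,  -7.9826, 104.7023,   1.5101,  65.4904,
        -3.5608])}
to rotor, tool mm [-0.22543222  0.34202442 -3.01213599] yaw to go -0.002786408268676155
```

drive_tool(moves=[{"x":0,"y":0.2,"z":1.5,"rx":0,"ry":0,"rz":0,"fingers":1},{"x":0,"y":0.2,"z":3,"rx":0,"ry":0,"rz":0,"fingers":1},{"x":0,"y":0.2,"z":4.5,"rx":0,"ry":0,"rz":0,"fingers":1},{"x":0,"y":0.2,"z":6,"rx":0,"ry":0,"rz":0,"fingers":1},{"x":0,"y":0.2,"z":6,"rx":0,"ry":0,"rz":0,"fingers":1},{"x":0,"y":0.2,"z":6,"rx":0,"ry":0,"rz":0,"fingers":1}])

```text
time_s: 12.12
tool_pos: [0.5233, 0.1544, 0.1306]
tool_rot: [180.0, 0.0, 106.9]
force: [-0.3, -0.2, -0.6]
grip_width: 0.0119
grasp_force: 30.0
```

```bash
python3 st.py
```

```text
{'time_s': np.float64(12.125), 'tool_pos': array([0.5233, 0.1544, 0.1306]), 'tool_rot': array([1.799937e+02, 2.500000e-03, 1.069060e+02]), 'force': array([-0.3317, -0.2263, -0.627 ]), 'wrist_torque': array([ 0.0325, -0.0451,  0.011 ]), 'grip_width': np.float64(0.0119), 'grasp_force': np.float64(29.9962), 'qpos': array([-11.9893,  10.2494,  -7.9814, 105.0338,   1.5675,  64.816 ,
        -3.606 ])}
to rotor, tool mm [-0.26906368  0.09617298 -8.90267452] yaw to go -0.005953497250814621
```

drive_tool(moves=[{"x":0,"y":0,"z":0.5,"rx":0,"ry":0,"rz":0,"fingers":1},{"x":0,"y":0,"z":1,"rx":0,"ry":0,"rz":0,"fingers":1},{"x":0,"y":0,"z":1.5,"rx":0,"ry":0,"rz":0,"fingers":1},{"x":0,"y":0,"z":1.5,"rx":0,"ry":0,"rz":0,"fingers":1},{"x":0,"y":0,"z":1.5,"rx":0,"ry":0,"rz":0,"fingers":1}])

```text
time_s: 12.75
tool_pos: [0.5233, 0.1544, 0.129]
tool_rot: [180.0, 0.0, 106.9]
force: [-0.4, -0.1, -0.3]
grip_width: 0.0116
grasp_force: 30.0
```

```bash
python3 st.py
```

```text
{'time_s': np.float64(12.75), 'tool_pos': array([0.5233, 0.1544, 0.129 ]), 'tool_rot': array([1.799968e+02, 4.300000e-03, 1.069018e+02]), 'force': array([-0.3726, -0.0786, -0.2822]), 'wrist_torque': array([ 0.0358, -0.0524,  0.0071]), 'grip_width': np.float64(0.0116), 'grasp_force': np.float64(29.9961), 'qpos': array([-11.9913,  10.3349,  -7.9794, 105.1247,   1.5841,  64.6438,
        -3.6196])}
to rotor, tool mm [ -0.2300432    0.10462485 -10.45073284] yaw to go -0.0017625762431094927
```

drive_tool(moves=[{"x":0,"y":0,"z":0.4,"rx":0,"ry":0,"rz":0,"fingers":1},{"x":0,"y":0,"z":0.8,"rx":0,"ry":0,"rz":0,"fingers":1},{"x":0,"y":0,"z":0.8,"rx":0,"ry":0,"rz":0,"fingers":1},{"x":0,"y":0,"z":0.8,"rx":0,"ry":0,"rz":0,"fingers":1}])

```text
time_s: 13.25
tool_pos: [0.5233, 0.1544, 0.1283]
tool_rot: [180.0, 0.0, 106.9]
force: [-0.5, 0.1, -1.0]
grip_width: 0.0118
grasp_force: 30.0
```

drive_tool(moves=[{"x":0,"y":0,"z":0.4,"rx":0,"ry":0,"rz":0,"fingers":1},{"x":0,"y":0,"z":0.8,"rx":0,"ry":0,"rz":0,"fingers":1},{"x":0,"y":0,"z":0.8,"rx":0,"ry":0,"rz":0,"fingers":1},{"x":0,"y":0,"z":0.8,"rx":0,"ry":0,"rz":0,"fingers":1}])

```text
time_s: 13.75
tool_pos: [0.5234, 0.1544, 0.1277]
tool_rot: [180.0, 0.0, 106.9]
force: [-1.4, -0.5, 1.5]
grip_width: 0.0117
grasp_force: 30.0
```

```bash
python3 st.py
```

```text
{'time_s': np.float64(13.75), 'tool_pos': array([0.5234, 0.1544, 0.1277]), 'tool_rot': array([1.799801e+02, 5.300000e-03, 1.069004e+02]), 'force': array([-1.3629, -0.5093,  1.4678]), 'wrist_torque': array([-0.0054,  0.1243, -0.007 ]), 'grip_width': np.float64(0.0117), 'grasp_force': np.float64(29.9962), 'qpos': array([-11.9927,  10.4064,  -7.9799, 105.2063,   1.5994,  64.475 ,
        -3.6314])}
to rotor, tool mm [ -0.21621383   0.01945328 -11.78847889] yaw to go -0.0004351651596294914
```

Light contact with the seal at rel. z ≈ 40.2 mm. Now I'll twist clockwise in steps and watch the torque and Fz.

drive_tool(moves=[{"x":0,"y":0,"z":0.1,"rx":0,"ry":0,"rz":0.04,"fingers":1},{"x":0,"y":0,"z":0.1,"rx":0,"ry":0,"rz":0.08,"fingers":1},{"x":0,"y":0,"z":0.1,"rx":0,"ry":0,"rz":0.12,"fingers":1},{"x":0,"y":0,"z":0.1,"rx":0,"ry":0,"rz":0.16,"fingers":1},{"x":0,"y":0,"z":0.1,"rx":0,"ry":0,"rz":0.18,"fingers":1},{"x":0,"y":0,"z":0.1,"rx":0,"ry":0,"rz":0.18,"fingers":1},{"x":0,"y":0,"z":0.1,"rx":0,"ry":0,"rz":0.18,"fingers":1}])

```text
time_s: 14.62
tool_pos: [0.5237, 0.1545, 0.1276]
tool_rot: [179.9, -0.0, 96.6]
force: [0.5, -0.9, 2.6]
grip_width: 0.012
grasp_force: 30.0
```

```bash
python3 st.py
```

```text
{'time_s': np.float64(14.625), 'tool_pos': array([0.5237, 0.1545, 0.1276]), 'tool_rot': array([ 1.799475e+02, -8.800000e-03,  9.660710e+01]), 'force': array([ 0.4511, -0.8622,  2.5921]), 'wrist_torque': array([ 0.0539, -0.0959, -0.0205]), 'grip_width': np.float64(0.012), 'grasp_force': np.float64(29.9949), 'qpos': array([-12.8101,  10.376 ,  -7.0786, 105.2309,   1.4137,  64.4242,
       -13.7762])}
to rotor, tool mm [ -0.29321313  -0.2005471  -11.85250582] yaw to go 10.292883050912678
```

drive_tool(moves=[{"x":0,"y":0,"z":0,"rx":0,"ry":0,"rz":0.03,"fingers":1},{"x":0,"y":0,"z":0,"rx":0,"ry":0,"rz":0.06,"fingers":1},{"x":0,"y":0,"z":0,"rx":0,"ry":0,"rz":0.09,"fingers":1},{"x":0,"y":0,"z":0,"rx":0,"ry":0,"rz":0.12,"fingers":1},{"x":0,"y":0,"z":0,"rx":0,"ry":0,"rz":0.12,"fingers":1},{"x":0,"y":0,"z":0,"rx":0,"ry":0,"rz":0.12,"fingers":1}])

```text
time_s: 15.38
tool_pos: [0.5234, 0.1544, 0.1275]
tool_rot: [180.0, -0.0, 89.7]
force: [-0.1, -1.1, 4.2]
grip_width: 0.0116
grasp_force: 30.0
```

```bash
python3 st.py
```

```text
{'time_s': np.float64(15.375), 'tool_pos': array([0.5234, 0.1544, 0.1275]), 'tool_rot': array([ 1.79982e+02, -5.10000e-03,  8.97100e+01]), 'force': array([-0.14  , -1.1132,  4.2107]), 'wrist_torque': array([-0.0019,  0.0064, -0.1135]), 'grip_width': np.float64(0.0116), 'grasp_force': np.float64(29.9947), 'qpos': array([-13.3579,  10.3516,  -6.4742, 105.266 ,   1.2885,  64.4339,
       -20.5734])}
to rotor, tool mm [ -0.242085     0.08502383 -11.99580119] yaw to go 17.190015858911437
```

drive_tool(moves=[{"x":0,"y":0,"z":0,"rx":0,"ry":0,"rz":0.03,"fingers":1},{"x":0,"y":0,"z":0,"rx":0,"ry":0,"rz":0.06,"fingers":1},{"x":0,"y":0,"z":0,"rx":0,"ry":0,"rz":0.06,"fingers":1},{"x":0,"y":0,"z":0,"rx":0,"ry":0,"rz":0.06,"fingers":1}])

```text
time_s: 15.88
tool_pos: [0.5234, 0.1544, 0.1274]
tool_rot: [180.0, -0.0, 86.3]
force: [0.1, -0.0, 3.2]
grip_width: 0.012
grasp_force: 30.0
```

```bash
python3 st.py
```

```text
{'time_s': np.float64(15.875), 'tool_pos': array([0.5234, 0.1544, 0.1274]), 'tool_rot': array([ 1.799886e+02, -3.800000e-03,  8.626760e+01]), 'force': array([ 0.0818, -0.0211,  3.2463]), 'wrist_torque': array([-0.0212,  0.0169, -0.0535]), 'grip_width': np.float64(0.012), 'grasp_force': np.float64(29.9952), 'qpos': array([-13.627 ,  10.3418,  -6.1747, 105.2795,   1.2278,  64.4305,
       -23.9643])}
to rotor, tool mm [ -0.2002223    0.13091001 -12.05315745] yaw to go 20.63237580111023
```

drive_tool(moves=[{"x":0,"y":0,"z":-0.2,"rx":0,"ry":0,"rz":0.03,"fingers":1},{"x":0,"y":0,"z":-0.2,"rx":0,"ry":0,"rz":0.05,"fingers":1},{"x":0,"y":0,"z":-0.2,"rx":0,"ry":0,"rz":0.05,"fingers":1},{"x":0,"y":0,"z":-0.2,"rx":0,"ry":0,"rz":0.05,"fingers":1}])

```text
time_s: 16.38
tool_pos: [0.5233, 0.1544, 0.1275]
tool_rot: [-180.0, 0.0, 83.4]
force: [-0.1, 0.4, 3.7]
grip_width: 0.0119
grasp_force: 30.0
```

```bash
python3 st.py
```

```text
{'time_s': np.float64(16.375), 'tool_pos': array([0.5233, 0.1544, 0.1275]), 'tool_rot': array([-1.799937e+02,  4.200000e-03,  8.340590e+01]), 'force': array([-0.1401,  0.4282,  3.7183]), 'wrist_torque': array([ 0.0058, -0.0168, -0.057 ]), 'grip_width': np.float64(0.0119), 'grasp_force': np.float64(29.995), 'qpos': array([-13.8526,  10.3271,  -5.9257, 105.2867,   1.1765,  64.4524,
       -26.7845])}
to rotor, tool mm [ -0.13611533   0.26011596 -12.00362483] yaw to go 23.49409955444048
```

drive_tool(moves=[{"x":0,"y":0,"z":0,"rx":0,"ry":0,"rz":0.03,"fingers":1},{"x":0,"y":0,"z":0,"rx":0,"ry":0,"rz":0.05,"fingers":1},{"x":0,"y":0,"z":0,"rx":0,"ry":0,"rz":0.05,"fingers":1},{"x":0,"y":0,"z":0,"rx":0,"ry":0,"rz":0.05,"fingers":1}])

```text
time_s: 16.88
tool_pos: [0.5233, 0.1544, 0.1275]
tool_rot: [-180.0, 0.0, 80.5]
force: [-0.3, 0.0, 3.9]
grip_width: 0.0117
grasp_force: 30.0
```

```bash
python3 st.py
```

```text
{'time_s': np.float64(16.875), 'tool_pos': array([0.5233, 0.1544, 0.1275]), 'tool_rot': array([-1.799992e+02,  1.900000e-03,  8.054280e+01]), 'force': array([-3.2320e-01,  2.6000e-03,  3.9268e+00]), 'wrist_torque': array([ 0.0797,  0.0082, -0.0552]), 'grip_width': np.float64(0.0117), 'grasp_force': np.float64(29.9949), 'qpos': array([-14.0782,  10.3146,  -5.6781, 105.2917,   1.1265,  64.4492,
       -29.6083])}
to rotor, tool mm [ -0.15176368   0.23776782 -11.95592065] yaw to go 26.357223007855524
```

drive_tool(moves=[{"x":0,"y":0,"z":-0.1,"rx":0,"ry":0,"rz":0.02,"fingers":1},{"x":0,"y":0,"z":-0.1,"rx":0,"ry":0,"rz":0.04,"fingers":1},{"x":0,"y":0,"z":-0.1,"rx":0,"ry":0,"rz":0.04,"fingers":1},{"x":0,"y":0,"z":-0.1,"rx":0,"ry":0,"rz":0.04,"fingers":1}])

```text
time_s: 17.38
tool_pos: [0.5232, 0.1544, 0.1275]
tool_rot: [-180.0, 0.0, 78.3]
force: [-0.1, 0.8, 3.0]
grip_width: 0.0118
grasp_force: 30.0
```

```bash
python3 st.py
```

```text
{'time_s': np.float64(17.375), 'tool_pos': array([0.5232, 0.1544, 0.1275]), 'tool_rot': array([-1.799829e+02,  7.900000e-03,  7.825120e+01]), 'force': array([-0.1258,  0.8032,  3.0074]), 'wrist_torque': array([ 0.0303,  0.0469, -0.0336]), 'grip_width': np.float64(0.0118), 'grasp_force': np.float64(29.9951), 'qpos': array([-14.26  ,  10.3056,  -5.4798, 105.3019,   1.0825,  64.4613,
       -31.8677])}
to rotor, tool mm [ -0.11425425   0.36879538 -11.97552762] yaw to go 28.648775701020952
```

drive_tool(moves=[{"x":0,"y":0,"z":0,"rx":0,"ry":0,"rz":0.02,"fingers":1},{"x":0,"y":0,"z":0,"rx":0,"ry":0,"rz":0.04,"fingers":1},{"x":0,"y":0,"z":0,"rx":0,"ry":0,"rz":0.04,"fingers":1},{"x":0,"y":0,"z":0,"rx":0,"ry":0,"rz":0.04,"fingers":1}])

```text
time_s: 17.88
tool_pos: [0.5231, 0.1544, 0.1275]
tool_rot: [-180.0, 0.0, 76.0]
force: [0.2, 0.1, 0.9]
grip_width: 0.0116
grasp_force: 30.0
```

```bash
python3 st.py
```

```text
{'time_s': np.float64(17.875), 'tool_pos': array([0.5231, 0.1544, 0.1275]), 'tool_rot': array([-1.799822e+02,  9.400000e-03,  7.595970e+01]), 'force': array([0.186 , 0.0588, 0.8577]), 'wrist_torque': array([0.0633, 0.0795, 0.0367]), 'grip_width': np.float64(0.0116), 'grasp_force': np.float64(29.9978), 'qpos': array([-14.4383,  10.2994,  -5.2832, 105.3129,   1.0432,  64.4543,
       -34.1274])}
to rotor, tool mm [ -0.09040084   0.38817432 -12.02689857] yaw to go 30.940281436717086
```

The lugs are starting to take over at about 29–31° (Fz dropping, torque changing sign). From here I'll follow the lid down as I turn.

drive_tool(moves=[{"x":0,"y":0,"z":0.1,"rx":0,"ry":0,"rz":0.02,"fingers":1},{"x":0,"y":0,"z":0.2,"rx":0,"ry":0,"rz":0.04,"fingers":1},{"x":0,"y":0,"z":0.2,"rx":0,"ry":0,"rz":0.04,"fingers":1},{"x":0,"y":0,"z":0.2,"rx":0,"ry":0,"rz":0.04,"fingers":1}])

```text
time_s: 18.38
tool_pos: [0.5232, 0.1544, 0.1273]
tool_rot: [-180.0, 0.0, 73.7]
force: [-0.1, -0.1, 0.7]
grip_width: 0.0117
grasp_force: 30.0
```

```bash
python3 st.py
```

```text
{'time_s': np.float64(18.375), 'tool_pos': array([0.5232, 0.1544, 0.1273]), 'tool_rot': array([-1.799826e+02,  9.200000e-03,  7.366250e+01]), 'force': array([-0.1414, -0.1127,  0.6708]), 'wrist_torque': array([0.055 , 0.094 , 0.0594]), 'grip_width': np.float64(0.0117), 'grasp_force': np.float64(30.0024), 'qpos': array([-14.6176,  10.3029,  -5.0826, 105.3294,   1.0033,  64.4302,
       -36.3895])}
to rotor, tool mm [ -0.06269442   0.36937099 -12.21518286] yaw to go 33.23747347101691
```

drive_tool(moves=[{"x":0,"y":0,"z":0.1,"rx":0,"ry":0,"rz":0.02,"fingers":1},{"x":0,"y":0,"z":0.2,"rx":0,"ry":0,"rz":0.03,"fingers":1},{"x":0,"y":0,"z":0.2,"rx":0,"ry":0,"rz":0.03,"fingers":1},{"x":0,"y":0,"z":0.2,"rx":0,"ry":0,"rz":0.03,"fingers":1}])

```text
time_s: 18.88
tool_pos: [0.5232, 0.1544, 0.1272]
tool_rot: [-180.0, 0.0, 72.0]
force: [-0.8, -0.2, -0.3]
grip_width: 0.0119
grasp_force: 30.0
```

```bash
python3 st.py
```

```text
{'time_s': np.float64(18.875), 'tool_pos': array([0.5232, 0.1544, 0.1272]), 'tool_rot': array([-1.79993e+02,  8.70000e-03,  7.19504e+01]), 'force': array([-0.8101, -0.1684, -0.2867]), 'wrist_torque': array([0.1219, 0.2059, 0.1798]), 'grip_width': np.float64(0.0119), 'grasp_force': np.float64(30.0275), 'qpos': array([-14.7538,  10.3046,  -4.9341, 105.3395,   0.9804,  64.4074,
       -38.082 ])}
to rotor, tool mm [ -0.07497365   0.30800257 -12.32805562] yaw to go 34.949606482488974
```

drive_tool(moves=[{"x":0,"y":0,"z":0.1,"rx":0,"ry":0,"rz":0.02,"fingers":1},{"x":0,"y":0,"z":0.25,"rx":0,"ry":0,"rz":0.03,"fingers":1},{"x":0,"y":0,"z":0.25,"rx":0,"ry":0,"rz":0.03,"fingers":1},{"x":0,"y":0,"z":0.25,"rx":0,"ry":0,"rz":0.03,"fingers":1}])

```text
time_s: 19.38
tool_pos: [0.5233, 0.1544, 0.127]
tool_rot: [180.0, -0.0, 70.2]
force: [-1.4, 0.4, 0.7]
grip_width: 0.0121
grasp_force: 30.0
```

```bash
python3 st.py
```

```text
{'time_s': np.float64(19.375), 'tool_pos': array([0.5233, 0.1544, 0.127 ]), 'tool_rot': array([ 1.799967e+02, -2.900000e-03,  7.022430e+01]), 'force': array([-1.4129,  0.3678,  0.7029]), 'wrist_torque': array([0.0098, 0.2226, 0.2023]), 'grip_width': np.float64(0.0121), 'grasp_force': np.float64(30.0398), 'qpos': array([-14.8875,  10.3044,  -4.7849, 105.3534,   0.9481,  64.3759,
       -39.7813])}
to rotor, tool mm [ -0.1177899    0.24872689 -12.45350261] yaw to go 36.675706062534246
```

drive_tool(moves=[{"x":0,"y":0,"z":0.1,"rx":0,"ry":0,"rz":0.01,"fingers":1},{"x":0,"y":0,"z":0.2,"rx":0,"ry":0,"rz":0.02,"fingers":1},{"x":0,"y":0,"z":0.2,"rx":0,"ry":0,"rz":0.02,"fingers":1},{"x":0,"y":0,"z":0.2,"rx":0,"ry":0,"rz":0.02,"fingers":1}])

```text
time_s: 19.88
tool_pos: [0.5234, 0.1544, 0.1269]
tool_rot: [180.0, -0.0, 69.1]
force: [-1.0, -0.3, 1.0]
grip_width: 0.012
grasp_force: 30.1
```

```bash
python3 st.py
```

```text
{'time_s': np.float64(19.875), 'tool_pos': array([0.5234, 0.1544, 0.1269]), 'tool_rot': array([ 1.799863e+02, -8.800000e-03,  6.908010e+01]), 'force': array([-0.9976, -0.2674,  1.0243]), 'wrist_torque': array([-0.0061,  0.277 ,  0.2834]), 'grip_width': np.float64(0.012), 'grasp_force': np.float64(30.0575), 'qpos': array([-14.9781,  10.3105,  -4.6857, 105.3577,   0.9318,  64.3523,
       -40.9114])}
to rotor, tool mm [ -0.17481041   0.16168811 -12.55571413] yaw to go 37.81987525385384
```

drive_tool(moves=[{"x":0,"y":0,"z":0.1,"rx":0,"ry":0,"rz":0.01,"fingers":1},{"x":0,"y":0,"z":0.15,"rx":0,"ry":0,"rz":0.02,"fingers":1},{"x":0,"y":0,"z":0.15,"rx":0,"ry":0,"rz":0.025,"fingers":1},{"x":0,"y":0,"z":0.15,"rx":0,"ry":0,"rz":0.025,"fingers":1},{"x":0,"y":0,"z":0.15,"rx":0,"ry":0,"rz":0.025,"fingers":1}])

```text
time_s: 20.5
tool_pos: [0.5236, 0.1544, 0.1269]
tool_rot: [180.0, -0.0, 67.7]
force: [0.4, -0.5, 3.4]
grip_width: 0.0118
grasp_force: 30.1
```

```bash
python3 st.py; python3 st.py|head -1|cut -c1-250
```

```text
{'time_s': np.float64(20.5), 'tool_pos': array([0.5236, 0.1544, 0.1269]), 'tool_rot': array([ 1.799633e+02, -1.880000e-02,  6.765040e+01]), 'force': array([ 0.4249, -0.5114,  3.3648]), 'wrist_torque': array([-0.0813,  0.1054,  0.3412]), 'grip_width': np.float64(0.0118), 'grasp_force': np.float64(30.0735), 'qpos': array([-15.0891,  10.3133,  -4.5584, 105.3615,   0.9163,  64.3202,
       -42.3203])}
to rotor, tool mm [ -0.21772673  -0.02735785 -12.62370155] yaw to go 39.24956750605887
{'time_s': np.float64(20.5), 'tool_pos': array([0.5236, 0.1544, 0.1269]), 'tool_rot': array([ 1.799633e+02, -1.880000e-02,  6.765040e+01]), 'force': array([ 0.4249, -0.5114,  3.3648]), 'wrist_torque': array([-0.0813,  0.1054,  0.3412]), 'grip_width':
```

drive_tool(moves=[{"x":0,"y":0,"z":-0.2,"rx":0,"ry":0,"rz":0.01,"fingers":1},{"x":0,"y":0,"z":-0.2,"rx":0,"ry":0,"rz":0.015,"fingers":1},{"x":0,"y":0,"z":-0.2,"rx":0,"ry":0,"rz":0.015,"fingers":1},{"x":0,"y":0,"z":-0.2,"rx":0,"ry":0,"rz":0.015,"fingers":1}])

```text
time_s: 21.0
tool_pos: [0.5235, 0.1545, 0.1268]
tool_rot: [180.0, -0.0, 66.8]
force: [0.8, 0.1, 0.9]
grip_width: 0.0118
grasp_force: 30.1
```

```bash
python3 st.py; python3 -c "
from h import *
for i in range(4):
    cam('side'); o=sensors.get_obs(); print(o['force'],o['wrist_torque'])"
```

```text
{'time_s': np.float64(21.0), 'tool_pos': array([0.5235, 0.1545, 0.1268]), 'tool_rot': array([ 1.799832e+02, -1.070000e-02,  6.679900e+01]), 'force': array([0.8177, 0.1196, 0.944 ]), 'wrist_torque': array([ 0.0221, -0.1926,  0.4388]), 'grip_width': np.float64(0.0118), 'grasp_force': np.float64(30.118), 'qpos': array([-15.1592,  10.313 ,  -4.4906, 105.3685,   0.895 ,  64.3327,
       -43.1659])}
to rotor, tool mm [ -0.22245239   0.15386867 -12.6833388 ] yaw to go 40.10098261997925
[1.05403701 0.85372733 1.05098157] [ 0.07764922 -0.19647697  0.3608927 ]
[1.07161445 0.31966539 0.50357476] [ 0.04152495 -0.19737497  0.37749575]
[1.70382244 0.6557522  0.65112344] [ 0.0629331  -0.24313425  0.38606377]
[1.09553754 0.37460642 0.99180845] [ 0.0713634  -0.27386171  0.45511207]
```

The torque averages about 0.40 N·m with almost no lean, so it is hand-tight. I'll let go, opening only partway to stay clear of the rim, and lift off.

drive_tool(moves=[{"x":0,"y":0,"z":0,"rx":0,"ry":0,"rz":0,"fingers":0.4},{"x":0,"y":0,"z":0,"rx":0,"ry":0,"rz":0,"fingers":0.4},{"x":0,"y":0,"z":0,"rx":0,"ry":0,"rz":0,"fingers":0.4},{"x":0,"y":0,"z":0,"rx":0,"ry":0,"rz":0,"fingers":0.4},{"x":0,"y":0,"z":0,"rx":0,"ry":0,"rz":0,"fingers":0.4}])

```text
time_s: 21.82
tool_pos: [0.5233, 0.1544, 0.1268]
tool_rot: [-180.0, 0.0, 66.8]
force: [-0.3, -1.0, -0.5]
grip_width: 0.0261
grasp_force: 0.0
```

drive_tool(moves=[{"x":0,"y":0,"z":-5,"rx":0,"ry":0,"rz":0,"fingers":0.4},{"x":0,"y":0,"z":-20,"rx":0,"ry":0,"rz":0,"fingers":0.4},{"x":0,"y":0,"z":-45,"rx":0,"ry":0,"rz":0,"fingers":0.4},{"x":-20,"y":0,"z":-80,"rx":0,"ry":0,"rz":0,"fingers":0.4},{"x":-55,"y":0,"z":-120,"rx":0,"ry":0,"rz":0,"fingers":0.4},{"x":-75,"y":0,"z":-140,"rx":0,"ry":0,"rz":0,"fingers":0.4},{"x":-75,"y":0,"z":-140,"rx":0,"ry":0,"rz":0,"fingers":0.4},{"x":-75,"y":0,"z":-140,"rx":0,"ry":0,"rz":0,"fingers":0.4},{"x":-75,"y":0,"z":-140,"rx":0,"ry":0,"rz":0,"fingers":0.4}])

```text
time_s: 22.95
tool_pos: [0.4933, 0.0866, 0.2655]
tool_rot: [-179.9, 0.1, 66.9]
force: [0.4, 0.6, 0.1]
grip_width: 0.0261
grasp_force: 0.0
```

```bash
python3 st.py
python3 - <<'E'
from h import *
c=cam('wrist'); cv2.imwrite('pics/c9.png',c['bgr'][0:300])
E
```

```text
{'time_s': np.float64(22.95), 'tool_pos': array([0.4933, 0.0866, 0.2655]), 'tool_rot': array([-1.79890e+02,  6.14000e-02,  6.69013e+01]), 'force': array([0.4372, 0.5733, 0.0619]), 'wrist_torque': array([0.0286, 0.0161, 0.0027]), 'grip_width': np.float64(0.0261), 'grasp_force': np.float64(0.0), 'qpos': array([-1.129900e+01, -4.400000e-01, -1.674200e+00,  1.006615e+02,
       -2.850000e-02,  7.990330e+01, -3.606680e+01])}
to rotor, tool mm [ 74.18963542   1.5185754  125.96347608] yaw to go 39.99869442559971
```

View pics/c9.png

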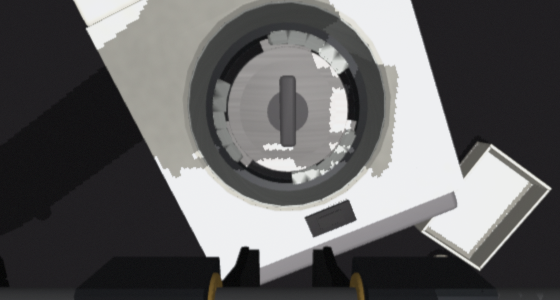

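c9 shows the lid level and centred under the lugs. The bar runs straight down the picture (column 288, rows 75–147), so the lid stayed at the yaw where I let go. The gripper is clear. Handing in.

```bash
python3 -c "
from cell import workorder
print(workorder.sign_off())"
```

```text
the job is handed in; nothing more can be done
None
```

The rotor lid is in the rotor, turned about 40° clockwise to roughly 0.4 N·m and released; it stayed put in the last picture and I handed the job in at about 23 s, with no verdict shown and the clamp force itself not measured.

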